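# Set the speaker's tilting table to 20 degrees on gauge blocks

## Task

Set the tilting table that carries the test speaker to its 20 degree angle: lift the table top by its black ball knob as far as it goes (it stays up by itself), stand the tallest of the three steel gauge blocks squarely on the middle of the dark landing patch under the roller, lay the thinnest block squarely on top of it, then lower the table top until its roller rests on the stack. Do not move the middle-height block or knock the other things on the bench about.

Things in the scene. Friction and masses are not known exactly. Their poses are not given: they have to be found in the camera images.
- tabletop (a joint): angle (rad) of the tilting table top, an aluminium plate 164 x 108 x 12 mm with a flat black speaker: 0 flat, grows as the end with the ball knob rises, stop at 0.58; 0.35 (20 degrees) on the 50 mm stack. Stiff counterbalanced hinge, stays where left: about 5 N up or down at the knob moves it. The speaker (92 mm wide, 12 mm high) is centred 72 mm from the knob.
- landing (a point): centre of the dark 36 x 56 mm landing patch on the grey base's top face, 20 mm above the bench; fixed. Its x axis points level towards the hinge, y lies along the hinge, z up. The base reaches 35 mm from here to -x, 165 mm to +x, 60 mm to each side (hinge cheeks 68 mm).
- hinge_point (a point): middle of the hinge axis (axis along the landing's y), 137 mm beyond the landing centre in its +x and 8 mm above the base's top face; fixed
- ball_knob (a point): centre of the black ball knob, 25 mm diameter, on a 10 mm thick stem on top of the plate, mid-width near its free end; with the top flat 138 mm from the hinge axis towards the landing's -x and 48 mm above the axis (32 mm above the plate's upper face); swings with the top. Pinched along the landing's y, it pivots between the fingers as the top swings.
- roller (a point): centre of the steel roller, 16 mm diameter, 100 mm long along the hinge direction, under the plate's free end, 146 mm from the hinge axis; with the top flat it rests on the base. The plate's free edge lies 8 mm beyond it; fully raised, it overhangs the patch 96 mm above the base, so blocks are brought in with the tool leaning back, away from the hinge.
- tall_center (a point): centre of the tallest gauge block: bare steel, 32 mm along its x, 40 mm along its y, 36 mm high, loose on the bench, about 0.36 kg; z up
- thin_center (a point): centre of the thinnest gauge block: bare steel, 32 mm along its x, 40 mm along its y, 14 mm high, loose on the bench, about 0.14 kg; z up
- middle_center (a point): centre of the middle-height gauge block: bare steel, 32 x 40 x 24 mm, loose; not used, leave it where it is
- coupler_c (a point): middle of a round stepped steel ear coupler, 52 mm diameter, 38 mm high, loose; bystander
- mug_c (a point): middle of a white mug, 80 mm wide, 90 mm high, loose; bystander
- mic_case_c (a point): middle of a black microphone case, 55 x 85 x 30 mm, loose; bystander
- screwdriver_grip (a point): handle of a screwdriver lying on the bench, loose; bystander
- adapter_c (a point): middle of a grey adapter box, 60 x 40 x 28 mm, loose; bystander

How it is judged:
By the outcome, as a careful person would: the job done as asked, in the order asked, and still so for the second after the job is handed in, with the robot touching nothing.
It also fails if it takes over 72 s, if anything falls off the work surface, if the arm or the gripper's body presses on something with over 40 N, if the wrist force passes 120 N, or if a joint passes its speed limit or range.

## Robot

A 6-joint arm with a two-finger parallel gripper is mounted at the origin on the work surface. World frame = base frame: x ahead of the robot, y to its left, z up, the work surface at z = 0. Lengths are in m, angles in rad, forces in N, time in s.
With the tool pointing down it reaches from about 0.3 to 0.775 m from the base axis. Payload 14.6 kg.
Tool frame: the origin (TCP) lies at the very end of the fingers, on their centre line; the grasp point (between the pads) lies 19 mm behind it; z points along the fingers, y is the line along which they close (so a half turn about z gives the same grasp; the last joint's range is limited). The gripper opens to 94 mm and grips with 3 to 60 N. Pads are 16 mm wide; open, the fingers measure 119 mm over their backs; the gripper's body (75 mm by 177 mm) begins 78 mm behind the grasp point.
Start: joints at [1.181, 0.3, 1.521, -0, 1.321, -0.067], TCP at [0.174, 0.522, 0.172] pointing down, gripper open.
Joint ranges: [-3.03, 3.03], [-0.79, 2.21], [0.23, 2.52], [-1.04, 4.18], [0, 3.07], [-2.55, 2.55]. Speed limits (rad/s): [2.22, 2.22, 2.57, 3.14, 3.14, 3.14].

## Interface

Orientations are given as [roll, pitch, yaw] about the fixed x, y, z axes, in that order (R = Rz(yaw) Ry(pitch) Rx(roll)).
In Python, from station import ctrl gives the robot as it stands.
- The arm moves only by the tool carry_out, never from a script. Its argument "motion" is text: rows parted by semicolons, each of 7 numbers parted by spaces: the shift along the world's x, y, z in m, then the turn, a rotation vector about the world's x, y, z in degrees, then the closure in counts, from 0 (fully open) to 255 (shut). In form: dx dy dz wx wy wz hand; .... A call has 1 to 20 rows; each row shifts and turns the commanded pose from where the row before left it; what a row does not reach is not made up. A row lasts 1/12 s, in which the tool goes at most 41.7 mm and 7.16 degrees, less where a joint would pass 70% of its speed; a pose out of reach is approached as far as the arm can. A call is refused whole if a number of a shift passes 0.0417 or a number of a turn 7.16, either way. A call with a gripper value outside its range is refused whole. The fingers move at their own pace and stop on an object; "grip_force" is the grip in N (left out, the last holds). Time passes only in rows, so rows that do not move let the fingers close. It gives the time, the measured TCP pose, the force, the opening and the grip force at its end, in the units of the state.
- ctrl.get_obs(): the state, without advancing time (a new reading comes with each control period).
- ctrl.camera(name): name is "scene" or "top" or "wrist"; returns a dict with "pixels" (480x640x3 uint8, red, green, blue), "range_z" (480x640 float32, m along the optical axis (not along the pixel's ray), 0 where there is no reading), "K" (3x3 intrinsics, pixels), "dist" ([k1, k2, p1, p2, k3] as OpenCV has them; the pictures are not rectified), "position" and "attitude" of the camera in the world. Camera axes: x right, y up, looking along -z (the intrinsics and any distortion apply to the point x, -y, -z); pixel columns grow to the right and rows downward; lengths in m; the calibration is good to about 2 mm. A picture is of the moment at which its call begins.
- ctrl.hand_in(): hands the job in; it is judged then, once.
The state is a dict: "time_s": time; "qpos": joint angles; "joint_vel": joint speeds; "tau": joint torques, N m; "ee_pos": TCP position; "eef_rot": TCP orientation; "force": force on the tool from outside, world axes, zero at the start; "moment": the same for the moment, N m; "grip_width": finger opening in m; "grip_force": force on a finger pad.
Only numpy, scipy, OpenCV 4.12 (cv2) and the standard library are available. Lean on these libraries where they do the work, as an engineer would, in place of code of your own. Each camera call takes 0.05 s, during which the arm holds its last target. There are 200 camera calls.

## Working session

There is one attempt and no reset: what is moved stays moved. The work goes in short steps, Python scripts to look and compute and a tool call to move; the robot and the scene stay as the last step left them, time stands still between calls to the robot, and variables do not carry over. Pictures are saved under pics/ and viewed, at most 10 in all, crops included, and the job is handed in when it is done.

Besides the shell and the picture viewer there is one more tool, called after "Emit:" as name(argument=value, ...) on one line, values as JSON. carry_out: Moves the arm, as the interface text tells. Its arguments: {"type":"object","properties":{"motion":{"type":"string"},"grip_force":{"type":"number"}},"required":["motion"]}

```bash
ls; mkdir -p pics
cat > h.py <<'E'
import numpy as np, cv2
from station import ctrl
from scipy.spatial.transform import Rotation as R
def att(c):
    a=np.array(c["attitude"],float)
    return a if a.shape==(3,3) else (R.from_euler('xyz',a).as_matrix() if a.size==3 else a)
def cloud(c):
    h,w=c["range_z"].shape
    u,v=np.meshgrid(np.arange(w),np.arange(h))
    p=cv2.undistortPoints(np.stack([u,v],-1).reshape(-1,1,2).astype(np.float64),np.array(c["K"]),np.array(c["dist"])).reshape(h,w,2)
    z=c["range_z"]
    P=np.stack([p[...,0]*z,-p[...,1]*z,-z],-1)
    return P@att(c).T+np.array(c["position"])
E
python3 - <<'E'
from h import *
for n in("top","scene"):
    c=ctrl.camera(n); np.savez(f"{n}0.npz",**c)
    cv2.imwrite(f"pics/{n}0.png",c["pixels"][...,::-1]); print(n,c["K"],c["dist"],c["position"],c["attitude"])
print(ctrl.get_obs())
E
```

```text
pics
top [[567.12437987   0.         318.65818752]
 [  0.         567.12437987 240.04996877]
 [  0.           0.           1.        ]] [-0.04597043  0.          0.          0.          0.        ] [ 0.4328825  -0.03508732  1.36104863] [ 0.06031209 -0.00572927 -1.59214851]
scene [[446.79872194   0.         321.12390167]
 [  0.         446.79872194 240.64571655]
 [  0.           0.           1.        ]] [0.0264958 0.        0.        0.        0.       ] [1.00135759 0.17934449 0.82631424] [ 0.61674357 -0.00685247  1.96954821]
{'time_s': 0.1, 'qpos': array([ 1.18142547e+00,  3.00438453e-01,  1.52147979e+00,  3.68491117e-05,
        1.32069357e+00, -6.65855864e-02]), 'joint_vel': array([-0.00016196, -0.00166412,  0.00041101, -0.00042053, -0.00230699,
       -0.00076924]), 'tau': array([ 3.19878920e-03, -5.32638645e+01, -3.53284800e+01,  7.10254116e-02,
        2.33854365e-02,  4.10021457e-06]), 'ee_pos': array([0.17435431, 0.52136737, 0.1715471 ]), 'eef_rot': array([-3.14057813e+00, -1.03425483e-04,  2.81879819e+00]), 'force': array([-0.99106358, -0.12114123, -0.38758699]), 'moment': array([-0.0022538 , -0.04193596, -0.00051165]), 'grip_force': 0.0, 'grip_width': 0.09379428705770641}
```

View pics/top0.png

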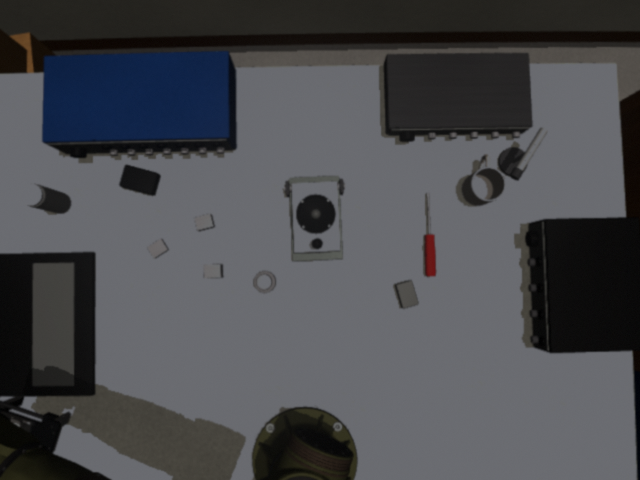

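View pics/scene0.png

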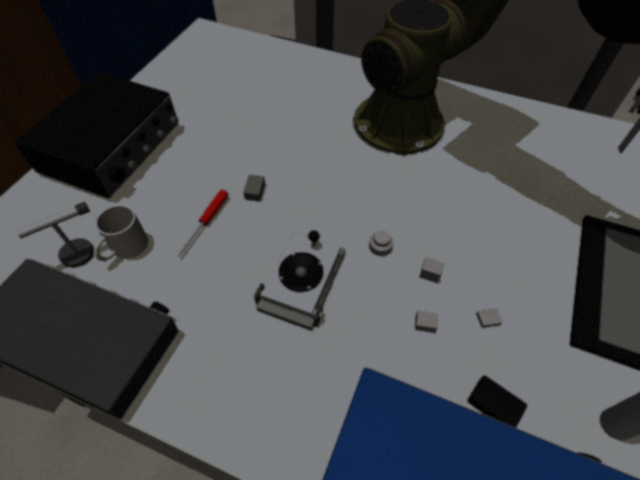

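The top view shows the table at (316,215), with its knob at (317,243) on the robot side and the hinge on the far side. The blocks are at (204,221), (157,248) and (213,270). In the scene view they are at (427,320), (489,317) and (432,268).

Run:
```python
from h import *
for n in("top","scene"):
    c=dict(np.load(f"{n}0.npz")); P=cloud(c)
    px={"top":[(204,221),(157,248),(213,270)],"scene":[(427,320),(489,317),(432,268)]}[n]
    for u,v in px:
        s=np.s_[v-22:v+23,u-22:u+23]; Q=P[s].reshape(-1,3); h=Q[:,2]
        bench=np.median(h)
        top=np.percentile(h,99)
        m=h>bench+0.65*(top-bench)
        r=cv2.minAreaRect((Q[m][:,:2]*1000).astype(np.float32))
        print(n,(u,v),"bench %.4f top %.4f n %d"%(bench,np.median(h[m]),m.sum()),np.mean(Q[m],0).round(4),[np.round(x,1) for x in r])
    if n=="top":
        for nm,(u,v) in dict(knob=(317,243),coupler=(264,282),landedge=(317,256),adapter=(406,294),driver=(430,255),spk=(316,214)).items():
            Q=P[v-2:v+3,u-2:u+3].reshape(-1,3); print(nm,np.median(Q,0).round(4))
        Q=P[160:275,270:360].reshape(-1,3)
        m=Q[:,2]>.012; print("base",[np.round(x,1) for x in cv2.minAreaRect((Q[m][:,:2]*1000).astype(np.float32))])
        for lo,hi in((.012,.024),(.03,.042),(.042,.056),(.062,.1)):
            m=(Q[:,2]>lo)&(Q[:,2]<hi);print(lo,m.sum(),Q[m].mean(0).round(4),[np.round(x,1) for x in cv2.minAreaRect((Q[m][:,:2]*1000).astype(np.float32))])
        m=Q[:,2]>.066; print(Q[m].round(4)[:60:3])
        C=P[262:302,244:284].reshape(-1,3); m=C[:,2]>.01; print("coupler",C[m].mean(0))
```

```text
top (204, 221) bench 0.0005 top 0.0241 n 233 [0.5596 0.2238 0.0468] [array([512.3, 103.4]), array([316.1,  45.3]), np.float64(68.3)]
top (157, 248) bench 0.0005 top 0.0147 n 176 [0.499  0.3216 0.0835] [array([480.6, 163. ]), array([405. ,  44.4]), np.float64(82.7)]
top (213, 270) bench 0.0006 top 0.0359 n 232 [0.4459 0.1987 0.0816] [array([447.1,  96.4]), array([ 30. , 262.8]), np.float64(0.3)]
knob [ 0.5027 -0.0401  0.093 ]
coupler [0.4175 0.0849 0.0389]
landedge [ 0.476  -0.0398  0.02  ]
adapter [ 0.3821 -0.2464  0.0276]
driver [ 0.4724 -0.3067  0.0252]
spk [ 0.5718 -0.0394  0.0571]
base [array([550.7, -18.6]), array([168.4, 238.8]), np.float64(87.0)]
0.012 898 [ 0.5539 -0.0376  0.0193] [array([551.2, -17.1]), array([167.6, 234.9]), np.float64(88.6)]
0.03 328 [ 0.6216 -0.0358  0.039 ] [array([569.5, -37.5]), array([170.7, 141.9]), np.float64(1.1)]
0.042 2713 [ 0.5644 -0.0377  0.0486] [array([568.7, -36.9]), array([168.5, 130.2]), np.float64(1.5)]
0.062 96 [ 0.5046 -0.0386  0.088 ] [array([542.2, -36.5]), array([100.5,  47.7]), np.float64(21.5)]
[[ 0.4329 -0.0351  1.361 ]
 [ 0.4329 
[... 251 characters left out ...]
 0.0857]
 [ 0.5099 -0.0336  0.0885]
 [ 0.5096 -0.0403  0.0906]
 [ 0.5097 -0.047   0.0877]
 [ 0.5073 -0.0335  0.0934]
 [ 0.5072 -0.0402  0.093 ]
 [ 0.5075 -0.047   0.0863]
 [ 0.5055 -0.0312  0.0873]
 [ 0.5049 -0.0379  0.0958]
 [ 0.505  -0.0447  0.0914]]
coupler [0.41773469 0.08360107 0.04806739]
scene (427, 320) bench 0.0007 top 0.0240 n 345 [0.5775 0.2261 0.0423] [array([774.6, 215.1]), array([ 45.8, 456.9]), np.float64(86.8)]
scene (489, 317) bench 0.0001 top 0.0138 n 329 [0.5254 0.334  0.0434] [array([738.9, 252.6]), array([ 49.4, 542.7]), np.float64(69.2)]
scene (432, 268) bench 0.0004 top 0.0357 n 302 [0.4633 0.205  0.0507] [array([717. , 202.6]), array([ 40.4, 569.1]), np.float64(89.4)]
```

Run:
```python
from h import *
c=dict(np.load("top0.npz")); P=cloud(c); ok=c["range_z"]>0
def rect(s,lo,hi,it=1):
    Q=P[s]; m=(ok[s]&(Q[...,2]>lo)&(Q[...,2]<hi)).astype(np.uint8)
    n,l,st,_=cv2.connectedComponentsWithStats(m); k=1+np.argmax(st[1:,4]); m=l==k
    A=Q[m]; r=cv2.minAreaRect((A[:,:2]*1000).astype(np.float32))
    print(lo,m.sum(),A.mean(0).round(4),[np.round(x,1) for x in r])
for (u,v),t in (((204,221),.024),((157,248),.014),((213,270),.036)): rect(np.s_[v-20:v+20,u-20:u+20],t-.006,t+.006)
s=np.s_[160:275,270:360]
rect(s,.04,.054);rect(s,.012,.06);rect(s,.066,.12);rect(s,.015,.025)
# line fits: plate side edges per row
L=[];Rr=[]
for v in range(200,245):
    Q=P[v,270:360]; m=ok[v,270:360]&(Q[:,2]>.04)&(Q[:,2]<.07); L.append(Q[m][0,:2]);Rr.append(Q[m][-1,:2])
for E in(L,Rr):
    vx,vy,x0,y0=cv2.fitLine(np.array(E,np.float32),cv2.DIST_HUBER,0,.001,.001).ravel(); print("edge yaw",np.degrees(np.arctan2(vy,vx)),x0,y0)
v=[]
for u in range(296,340):
    Q=P[245:270,u]; m=ok[245:270,u]&(Q[:,2]>.012); v.append(Q[m][-1,:2])
vx,vy,x0,y0=cv2.fitLine(np.array(v,np.float32),cv2.DIST_HUBER,0,.001,.001).ravel(); print("front edge",np.degrees(np.arctan2(vy,vx)),x0,y0)
```

```text
0.018000000000000002 227 [0.5619 0.2284 0.0237] [array([561.6, 228.7]), array([32.1, 41.9]), np.float64(11.7)]
0.008 222 [0.5028 0.3399 0.0136] [array([501.4, 341.6]), array([32.1, 43.9]), np.float64(30.2)]
0.03 218 [0.4462 0.2071 0.036 ] [array([446.2, 207.2]), array([29.5, 41.4]), np.float64(2.3)]
0.04 2593 [ 0.5666 -0.0382  0.0476] [array([566.6, -37.7]), array([164.2, 108. ]), np.float64(1.3)]
0.012 4230 [ 0.5669 -0.0376  0.0417] [array([566.5, -38.2]), array([200.6, 142.4]), np.float64(1.5)]
0.066 92 [ 0.5016 -0.0393  0.0895] [array([502.2, -39.1]), array([22.6, 22.5]), np.float64(43.7)]
0.015 401 [ 0.4768 -0.0377  0.0198] [array([485.2, -40. ]), array([118.7,  42.6]), np.float64(88.6)]
edge yaw 1.7284296 0.5554319 0.014660226
edge yaw 1.4602946 0.5532266 -0.09065958
front edge -88.93134 0.467362 -0.045515276
```

Emit:
carry_out(motion="0.0182 -0.0312 0 0 0 1.11 60; 0.0182 -0.0312 0 0 0 1.11 60; 0.0182 -0.0312 0 0 0 1.11 60; 0.0182 -0.0312 0 0 0 1.11 60; 0.0182 -0.0312 0 0 0 1.11 60; 0.0182 -0.0312 0 0 0 1.11 60; 0.0182 -0.0312 0 0 0 1.11 60; 0.0182 -0.0312 0 0 0 1.11 60; 0.0182 -0.0312 0 0 0 1.11 60; 0.0182 -0.0312 0 0 0 1.11 60; 0.0182 -0.0312 0 0 0 1.11 60; 0.0182 -0.0312 0 0 0 1.11 60; 0.0182 -0.0312 0 0 0 1.11 60; 0.0182 -0.0312 0 0 0 1.11 60; 0.0182 -0.0312 0 0 0 1.11 60; 0.0182 -0.0312 0 0 0 1.11 60; 0.0182 -0.0312 0 0 0 1.11 60; 0.0182 -0.0312 0 0 0 1.11 60; 0 0 0 0 0 0 60; 0 0 0 0 0 0 60", grip_force=30)

```text
time_s: 1.77
ee_pos: [0.5021, -0.0411, 0.1713]
eef_rot: [3.141, -0.001, -3.118]
force: [0.0, 0.2, -1.2]
grip_width: 0.0719
grip_force: 0.0
```

```bash
cat >> h.py <<'E'
def delta(p,rot):
    o=ctrl.get_obs(); T=R.from_euler('xyz',o["eef_rot"])
    print("t %.2f"%o["time_s"],"at",np.round(o["ee_pos"],4),"rpy",np.degrees(o["eef_rot"]).round(2),"w %.4f"%o["grip_width"],"F",np.round(o["force"],1))
    print("dp",np.round(np.array(p)-o["ee_pos"],4),"rotvec",np.degrees((rot*T.inv()).as_rotvec()).round(2))
def tool(yaw,lean):
    # y axis along yaw+90 (deg); z down, tilted lean deg towards heading yaw
    return R.from_euler('z',yaw,degrees=True)*R.from_euler('y',-lean,degrees=True)*R.from_euler('zx',[0,0])*R.from_euler('xz',[180,180],degrees=True)
E
python3 - <<'E'
from h import *
print(tool(0,30).as_matrix().round(2))
delta((.5015,-.0395,.060),tool(1.5,0))
c=ctrl.camera("wrist"); cv2.imwrite("pics/w1.png",c["pixels"][...,::-1])
P=cloud(c); ok=c["range_z"]>0
m=ok&(P[...,2]>.068)&(P[...,2]<.1)&(abs(P[...,0]-.5)<.05)&(abs(P[...,1]+.04)<.05)
A=P[m]; print(m.sum(),A.mean(0),cv2.minAreaRect((A[:,:2]*1000).astype(np.float32)) if len(A) else 0)
E
```

```text
[[-0.87  0.    0.5 ]
 [ 0.    1.    0.  ]
 [-0.5   0.   -0.87]]
t 1.77 at [ 0.5021 -0.0411  0.1713] rpy [ 1.7998e+02 -8.0000e-02 -1.7866e+02] w 0.0719 F [ 0.   0.2 -1.2]
dp [-0.0006  0.0016 -0.1113] rotvec [-0.01 -0.08  0.16]
817 [ 0.50318696 -0.03964435  0.08873759] ((505.0862731933594, -39.373348236083984), (24.06308364868164, 24.262954711914062), 29.119524002075195)
```

View pics/w1.png

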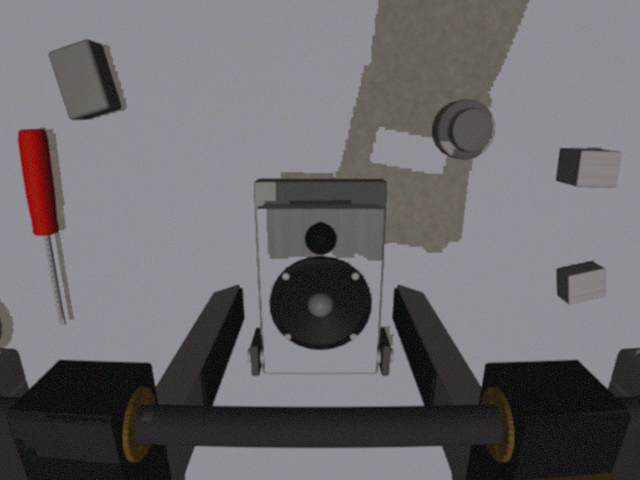

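Wrist view: the knob at (320,238) is centred between the fingers, which span the table sides. I'm descending to pinch it.

Emit:
carry_out(motion="0 0.001 -0.0278 0 0 0 60; 0 0 -0.0278 0 0 0 60; 0 0 -0.0278 0 0 0 60; 0 0 -0.0276 0 0 0 90; 0 0 0 0 0 0 200; 0 0 0 0 0 0 255; 0 0 0 0 0 0 255; 0 0 0 0 0 0 255; 0 0 0 0 0 0 255; 0 0 0 0 0 0 255; 0 0 0 0 0 0 255; 0 0 0 0 0 0 255", grip_force=30)

```text
time_s: 2.82
ee_pos: [0.5022, -0.0391, 0.0614]
eef_rot: [-3.142, 0.001, -3.116]
force: [0.5, -0.7, -0.1]
grip_width: 0.0153
grip_force: 0.0
```

Run:
```python
from h import *
delta((.5015,-.0395,.060),tool(1.5,0))
c=ctrl.camera("wrist");print(c["position"],att(c).round(2))
o=ctrl.get_obs(); p0=np.array([.5016,0,.076]); H=np.array([.6386,0,.028]); a0=np.arctan2(48,138)
prev=None
for k in range(0,13):
    a=a0+.6*k/12; q=np.array([-.1461*np.cos(a),.1461*np.sin(a)])
    if prev is not None: print((q-prev).round(4))
    prev=q
```

```text
t 2.82 at [ 0.5022 -0.0391  0.0614] rpy [-1.7999e+02  3.0000e-02 -1.7852e+02] w 0.0153 F [ 0.5 -0.7 -0.1]
dp [-0.0007 -0.0004 -0.0014] rotvec [0.   0.03 0.02]
[ 0.41803681 -0.04135068  0.27396385] [[-0.03 -0.96 -0.29]
 [ 1.   -0.02 -0.01]
 [ 0.   -0.29  0.96]]
[0.0026 0.0068]
[0.0029 0.0067]
[0.0032 0.0065]
[0.0036 0.0064]
[0.0039 0.0062]
[0.0042 0.006 ]
[0.0045 0.0058]
[0.0048 0.0055]
[0.005  0.0053]
[0.0053 0.005 ]
[0.0055 0.0048]
[0.0058 0.0045]
```

Run:
```python
from h import *
o=ctrl.get_obs();print(o["grip_width"],o["grip_force"])
c=ctrl.camera("wrist"); d=ctrl.camera("scene")["pixels"][200:350,220:420]
a=c["pixels"][150:450,120:520]
cv2.imwrite("pics/w2.png",np.hstack([a,cv2.resize(d,(400,300),interpolation=cv2.INTER_CUBIC)])[...,::-1])
print(ctrl.get_obs()["grip_width"])
```

```text
0.011185874284404323 0.0
0.003545418260085661
```

View pics/w2.png

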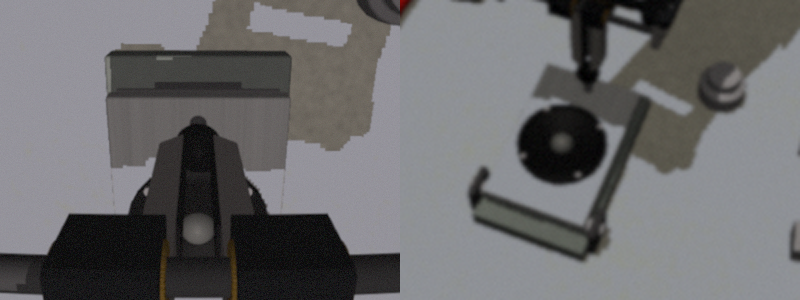

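The wrist crop shows the ball at (198,140), apparently not held between the fingers, and the scene crop shows it below the tips. I'll measure this with depth.

Run:
```python
from h import *
o=ctrl.get_obs();print(o["grip_width"],o["grip_force"],o["ee_pos"])
c=ctrl.camera("wrist"); P=cloud(c)
for v in range(255,420,8): print(v,[P[v,u].round(3).tolist() for u in (290,318,345)])
```

```text
0.003545418260085661 0.0 [ 0.50208326 -0.03904214  0.06111823]
255 [[0.494, -0.056, 0.048], [0.493, -0.039, 0.05], [0.493, -0.024, 0.049]]
263 [[0.498, -0.055, 0.049], [0.498, -0.039, 0.049], [0.498, -0.023, 0.048]]
271 [[0.503, -0.055, 0.049], [0.5, -0.039, 0.057], [0.503, -0.023, 0.049]]
279 [[0.509, -0.055, 0.048], [0.494, -0.039, 0.085], [0.508, -0.023, 0.049]]
287 [[0.513, -0.055, 0.049], [0.418, -0.041, 0.274], [0.513, -0.023, 0.049]]
295 [[0.493, -0.052, 0.106], [0.499, -0.039, 0.091], [0.492, -0.027, 0.107]]
303 [[0.494, -0.051, 0.113], [0.503, -0.039, 0.093], [0.492, -0.028, 0.115]]
311 [[0.493, -0.051, 0.122], [0.507, -0.039, 0.093], [0.492, -0.028, 0.123]]
319 [[0.493, -0.05, 0.129], [0.513, -0.039, 0.09], [0.492, -0.029, 0.129]]
327 [[0.493, -0.05, 0.136], [0.537, -0.038, 0.055], [0.493, -0.029, 0.135]]
335 [[0.492, -0.049, 0.143], [0.541, -0.038, 0.057], [0.492, -0.03, 0.143]]
343 [[0.492, -0.049, 0.149], [0.547, -0.038, 0.055], [0.492, -0.03, 0.148]]
351 [[0.493, -0.049, 0.153], [0.555, -0.038, 0.052], [0.492, -0.03, 0.154]]
359 [[0.493, -0.048, 0.158], [0.562, -0.037, 0.049], [0.493, -0.031, 0.157]]
367 [[0.469, -0.046, 0.198], [0.566, -0.037, 0.053], [0.468, -0.034, 0.198]]
375 [[0.468, -0.046, 0.202], [0.569, -0.037, 0.056], [0.469, -0.034, 0.201]]
383 [[0.469, -0.046, 0.204], [0.574, -0.037, 0.059], [0.469, -0.035, 0.204]]
391 [[0.469, -0.045, 0.206], [0.581, -0.037, 0.057], [0.468, -0.035, 0.207]]
399 [[0.469, -0.045, 0.208], [0.593, -0.037, 0.049], [0.469, -0.035, 0.208]]
407 [[0.469, -0.045, 0.211], [0.474, -0.04, 0.204], [0.468, -0.035, 0.211]]
415 [[0.469, -0.045, 0.213], [0.474, -0.04, 0.207], [0.469, -0.035, 0.213]]
```

Run:
```python
from h import *
o=ctrl.get_obs();print(o["time_s"],o["grip_width"],o["grip_force"],o["ee_pos"])
c=ctrl.camera("wrist"); P=cloud(c); print(c["K"][0])
for v in (285,291,297,303,310,330): print(v,[(u,*P[v,u].round(3).tolist()) for u in range(272,368,6) if P[v,u,2]<.25])
```

```text
3.0167 0.001689650911079484 0.0 [ 0.50207535 -0.03903729  0.0610634 ]
[408.96550549   0.         317.96323392]
285 [(272, 0.512, -0.066, 0.049), (278, 0.513, -0.063, 0.049), (284, 0.512, -0.059, 0.049), (290, 0.513, -0.055, 0.048), (296, 0.512, -0.052, 0.048), (302, 0.497, -0.047, 0.085), (308, 0.496, -0.044, 0.088), (314, 0.496, -0.041, 0.087), (320, 0.495, -0.038, 0.088), (326, 0.496, -0.035, 0.087), (332, 0.497, -0.032, 0.084), (338, 0.512, -0.027, 0.047), (344, 0.512, -0.023, 0.048), (350, 0.512, -0.02, 0.048), (356, 0.511, -0.016, 0.049), (362, 0.511, -0.013, 0.048)]
291 [(272, 0.517, -0.066, 0.048), (278, 0.516, -0.063, 0.048), (284, 0.516, -0.059, 0.049), (290, 0.516, -0.055, 0.049), (296, 0.493, -0.049, 0.102), (302, 0.492, -0.047, 0.103), (308, 0.493, -0.044, 0.102), (314, 0.494, -0.041, 0.098), (320, 0.494, -0.038, 0.1), (326, 0.493, -0.036, 0.102), (332, 0.492, -0.033, 0.103), (338, 0.492, -0.03, 0.102), (344, 0.515, -0.023, 0.048), (350, 0.515, -0.02, 0.048), (356, 0.515, -0.016, 0.048), (362, 0.515, -0.012, 0.049)]
297 [(272, 0.521, -0.066, 0.048), (278, 0.52, -0.063, 0.
[... 1080 characters left out ...]
18), (320, 0.494, -0.038, 0.119), (326, 0.493, -0.036, 0.121), (332, 0.493, -0.034, 0.12), (338, 0.493, -0.031, 0.121), (344, 0.492, -0.029, 0.122), (350, 0.528, -0.019, 0.048), (356, 0.528, -0.015, 0.047), (362, 0.528, -0.012, 0.048)]
330 [(272, 0.541, -0.066, 0.052), (278, 0.54, -0.062, 0.053), (284, 0.493, -0.052, 0.138), (290, 0.492, -0.05, 0.139), (296, 0.492, -0.047, 0.139), (302, 0.492, -0.045, 0.139), (308, 0.493, -0.043, 0.138), (314, 0.494, -0.041, 0.136), (320, 0.494, -0.039, 0.136), (326, 0.492, -0.036, 0.138), (332, 0.492, -0.034, 0.139), (338, 0.492, -0.032, 0.139), (344, 0.492, -0.03, 0.139), (350, 0.492, -0.028, 0.139), (356, 0.539, -0.015, 0.052), (362, 0.54, -0.011, 0.051)]
```

The fingers closed above the ball. Their depth ends at about z 0.10, though the TCP is reported at 0.061. I'll reopen and compare the open fingertip height with the reported one.

Emit:
carry_out(motion="0 0 0 0 0 0 90; 0 0 0 0 0 0 90; 0 0 0 0 0 0 90; 0 0 0 0 0 0 90; 0 0 0 0 0 0 90; 0 0 0 0 0 0 90; 0 0 0 0 0 0 90; 0 0 0 0 0 0 90")

```text
time_s: 3.73
ee_pos: [0.5021, -0.039, 0.061]
eef_rot: [-3.142, -0.0, -3.116]
force: [0.0, -0.2, 0.7]
grip_width: 0.0505
grip_force: 0.0
```

Run:
```python
from h import *
o=ctrl.get_obs();print(o["time_s"],o["grip_width"],o["ee_pos"],o["qpos"].round(3))
c=ctrl.camera("wrist"); P=cloud(c); ok=c["range_z"]>0
print(c["position"])
m=ok&(abs(P[...,0]-.5)<.03)&(abs(P[...,1]+.039)<.07)&(P[...,2]>.06)
m[:, 300:336]=False
v,u=np.nonzero(m); 
for r in range(v.min(),v.min()+60,6):
    k=v==r; print(r,[(a,*P[r,a].round(3)) for a in u[k][::8]])
s=ctrl.camera("scene"); Q=cloud(s); ok=s["range_z"]>0
m=ok&(abs(Q[...,0]-.5)<.04)&(abs(Q[...,1]+.039)<.07)&(Q[...,2]>.06)
n,l,st,_=cv2.connectedComponentsWithStats(m.astype(np.uint8))
for i in range(1,n):
    if st[i,4]>8: A=Q[l==i]; print(st[i],A.min(0).round(3),A.max(0).round(3))
cv2.imwrite("pics/s3.png",cv2.resize(s["pixels"][150:330,220:420],(800,600)[:1]+(720,))[:600,:,::-1]); cv2.imwrite("pics/w3.png",c["pixels"][...,::-1])
```

```text
3.7333 0.05046807470605197 [ 0.50205428 -0.03901081  0.06103331] [-0.15   0.323  1.769 -0.     1.049 -1.747]
[ 0.41801579 -0.04133264  0.27366102]
282 [(np.int64(299), np.float64(0.498), np.float64(-0.049), np.float64(0.079))]
288 [(np.int64(250), np.float64(0.494), np.float64(-0.071), np.float64(0.098)), (np.int64(258), np.float64(0.493), np.float64(-0.067), np.float64(0.098)), (np.int64(295), np.float64(0.501), np.float64(-0.051), np.float64(0.08)), (np.int64(339), np.float64(0.5), np.float64(-0.028), np.float64(0.081)), (np.int64(379), np.float64(0.492), np.float64(-0.011), np.float64(0.099))]
294 [(np.int64(236), np.float64(0.494), np.float64(-0.076), np.float64(0.104)), (np.int64(244), np.float64(0.493), np.float64(-0.072), np.float64(0.105)), (np.int64(252), np.float64(0.494), np.float64(-0.069), np.float64(0.105)), (np.int64(260), np.float64(0.495), np.float64(-0.066), np.float64(0.102)), (np.int64(297), np.float64(0.502), np.float64(-0.05), np.float64(0.085)), (np.int64(341), np.float64(0.503), np.float64(-0.027), np.float64(0.081)), (np.int64(378), np.float64(0.492), np.floa
[... 5498 characters left out ...]
.float64(-0.065), np.float64(0.142)), (np.int64(256), np.float64(0.502), np.float64(-0.064), np.float64(0.127)), (np.int64(377), np.float64(0.505), np.float64(-0.014), np.float64(0.119)), (np.int64(385), np.float64(0.495), np.float64(-0.014), np.float64(0.138)), (np.int64(393), np.float64(0.492), np.float64(-0.012), np.float64(0.143)), (np.int64(401), np.float64(0.492), np.float64(-0.009), np.float64(0.143)), (np.int64(409), np.float64(0.492), np.float64(-0.006), np.float64(0.142)), (np.int64(417), np.float64(0.492), np.float64(-0.004), np.float64(0.143))]
[ 270   66   96  173 8263] [ 0.46  -0.109  0.095] [0.54  0.031 0.438]
[308 230  12  14 119] [ 0.495 -0.051  0.06 ] [ 0.52  -0.028  0.094]
```

View pics/s3.png

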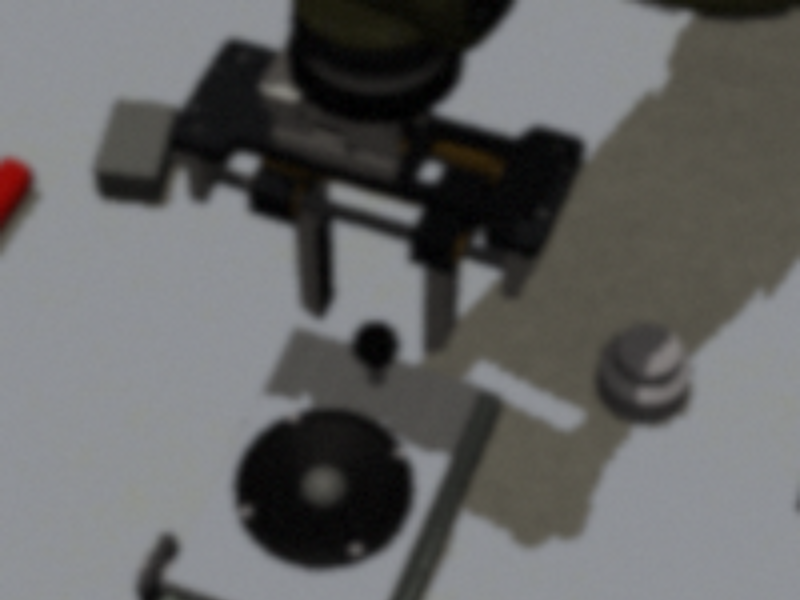

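Both cameras put the fingertips at about z 0.096, so the tool really ends about 35 mm above the reported TCP; x and y agree. I'll descend the missing 33 mm and pinch.

Emit:
carry_out(motion="0 0 -0.011 0 0 0 90; 0 0 -0.011 0 0 0 90; 0 0 -0.011 0 0 0 90; 0 0 0 0 0 0 200; 0 0 0 0 0 0 255; 0 0 0 0 0 0 255; 0 0 0 0 0 0 255; 0 0 0 0 0 0 255; 0 0 0 0 0 0 255; 0 0 0 0 0 0 255", grip_force=30)

```text
time_s: 4.67
ee_pos: [0.5023, -0.0392, 0.0284]
eef_rot: [-3.141, 0.001, -3.116]
force: [-0.2, -1.1, 2.1]
grip_width: 0.0234
grip_force: 30.0
```

Emit:
carry_out(motion="0.0026 0 0.0068 0 0 0 255; 0.0029 0 0.0067 0 0 0 255; 0.0032 0.0002 0.0065 0 0 0 255; 0.0036 0 0.0064 0 0 0 255; 0.0039 0.0002 0.0062 0 0 0 255; 0.0042 0 0.006 0 0 0 255; 0.0045 0.0002 0.0058 0 0 0 255; 0.0048 0 0.0055 0 0 0 255; 0.005 0.0002 0.0053 0 0 0 255; 0.0053 0.0002 0.005 0 0 0 255; 0.0055 0.0002 0.0048 0 0 0 255; 0.0058 0 0.0045 0 0 0 255; 0 0 0 0 0 0 255; 0 0 0 0 0 0 255")

```text
time_s: 5.83
ee_pos: [0.5516, -0.0379, 0.0954]
eef_rot: [3.141, -0.006, -3.116]
force: [-0.5, -5.1, -22.4]
grip_width: 0.0235
grip_force: 30.0
```

Run:
```python
from h import *
o=ctrl.get_obs();print(o["time_s"],o["grip_width"],o["ee_pos"],o["force"])
s=ctrl.camera("scene"); cv2.imwrite("pics/s4.png",cv2.resize(s["pixels"][130:330,180:447],(800,600))[...,::-1])
P=cloud(ctrl.camera("top"));Q=P[170:260,285:350].reshape(-1,3)
# plate plane: side strips (|y| 46..53 from axis) 
yy=Q[:,1]+.0395-.026*(Q[:,0]-.5016); m=(abs(yy)>.047)&(abs(yy)<.052)&(Q[:,2]>.05)&(Q[:,2]<.2)
print(m.sum(),np.polyfit(Q[m,0],Q[m,2],1),Q[m].min(0),Q[m].max(0))
```

```text
5.8333 0.02352703219556542 [ 0.55163098 -0.03791181  0.09539723] [ -0.47501271  -5.05338231 -22.36379576]
8 [-0.49534198  0.38046511] [0.5219958  0.0098925  0.11740959] [0.52892686 0.01216312 0.12178444]
```

View pics/s4.png

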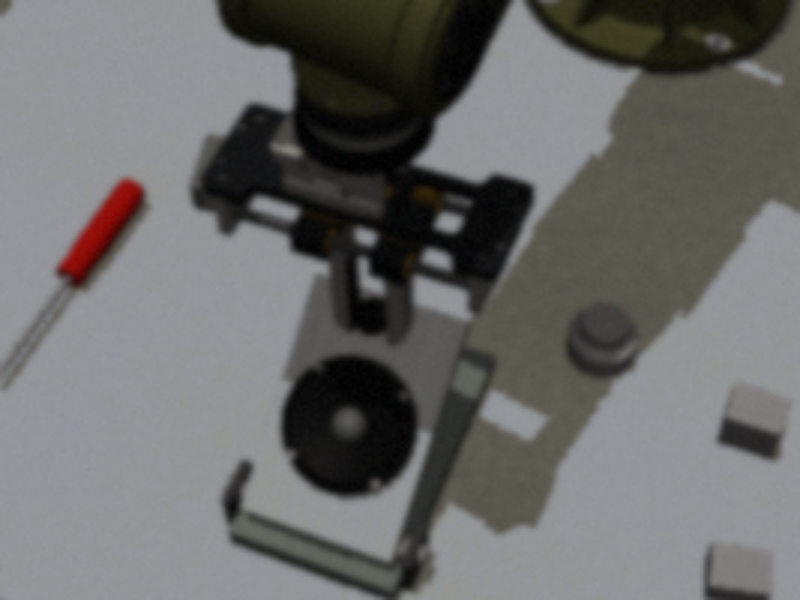

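The scene view shows the table top raised with the knob held at about (370,313), and a 22 N push confirms the stop. I'm releasing it and moving over the tall block with a 30° lean.

Emit:
carry_out(motion="0 0 -0.002 0 0 0 255; 0 0 0 0 0 0 90; 0 0 0 0 0 0 60; 0 0 0 0 0 0 60; 0 0 0 0 0 0 60; 0 0 0.03 0 0 0 60; 0 0 0.03 0 0 0 60; 0 0 0.03 0 0 0 60; -0.0066 0.0204 -0.008 0 -2.5 0.06 60; -0.0066 0.0204 -0.008 0 -2.5 0.06 60; -0.0066 0.0204 -0.008 0 -2.5 0.06 60; -0.0066 0.0204 -0.008 0 -2.5 0.06 60; -0.0066 0.0204 -0.008 0 -2.5 0.06 60; -0.0066 0.0204 -0.008 0 -2.5 0.06 60; -0.0066 0.0204 -0.008 0 -2.5 0.06 60; -0.0066 0.0204 -0.008 0 -2.5 0.06 60; -0.0066 0.0204 -0.008 0 -2.5 0.06 60; -0.0066 0.0204 -0.008 0 -2.5 0.06 60; -0.0066 0.0204 -0.008 0 -2.5 0.06 60; -0.0066 0.0204 -0.008 0 -2.5 0.06 60")

```text
time_s: 7.6
ee_pos: [0.474, 0.2085, 0.0901]
eef_rot: [-3.125, 0.527, -3.098]
force: [1.6, -0.5, -0.6]
grip_width: 0.072
grip_force: 0.0
```

```bash
cat >> h.py <<'E'
def tips():
    # fingertip points from wrist depth, in the tool frame (about reported TCP)
    o=ctrl.get_obs(); T=R.from_euler('xyz',o["eef_rot"]); c=ctrl.camera("wrist"); P=cloud(c); ok=c["range_z"]>0
    L=(P-o["ee_pos"])@T.as_matrix()
    m=ok&(abs(L[...,0])<.02)&(abs(L[...,1])<.065)&(L[...,2]<0)&(L[...,2]>-.09)
    return P,ok,L,m,c
def blk(P,ok,x,y,lo,hi,r=.04):
    m=ok&(abs(P[...,0]-x)<r)&(abs(P[...,1]-y)<r)&(P[...,2]>lo)&(P[...,2]<hi)
    A=P[m]; q=cv2.minAreaRect((A[:,:2]*1000).astype(np.float32)); print("blk",m.sum(),A.mean(0).round(4),[np.round(v,1) for v in q])
E
python3 - <<'E'
from h import *
delta((.473,.207,-.021),tool(2.3,30))
P,ok,L,m,c=tips()
for s in(-1,1):
    k=m&(L[...,1]*s>.02); A=L[k]; print(k.sum(),A[:,2].max(),np.percentile(A,[2,98],axis=0).round(4))
blk(P,ok,.446,.207,.03,.042)
np.savez("w5.npz",**c); cv2.imwrite("pics/w5.png",c["pixels"][...,::-1])
E
```

```text
t 7.60 at [0.474  0.2085 0.0901] rpy [-179.07   30.18 -177.51] w 0.0720 F [ 1.6 -0.5 -0.6]
dp [-0.001  -0.0015 -0.1111] rotvec [0.8  0.22 0.28]
3051 -0.0329264851887252 [[-0.0071 -0.0475 -0.0894]
 [ 0.0101 -0.0357 -0.0362]]
3050 -0.032764542766313826 [[-0.0072  0.0356 -0.0893]
 [ 0.0101  0.0473 -0.0361]]
blk 3086 [0.4454 0.2069 0.0355] [array([447.9, 206.9]), array([33.9, 39.5]), np.float64(1.2)]
```

View pics/w5.png

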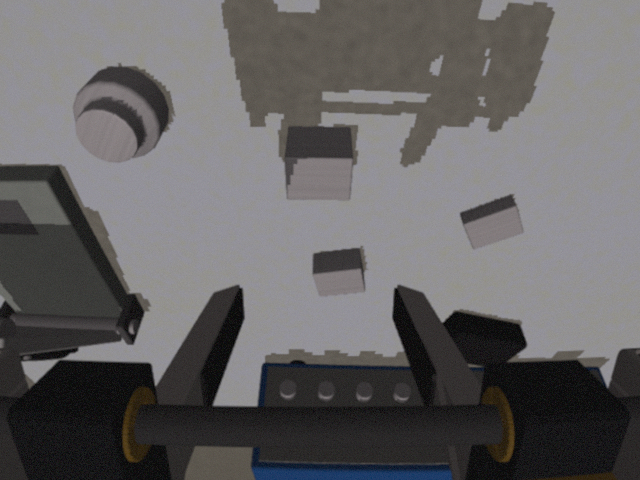

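Wrist view: the tall block is centred ahead at (320,165), with the middle block at (340,272) and the thin one at (490,220). The tip offset is 34 mm along the tool axis. I'm descending to grip the tall block.

Emit:
carry_out(motion="0 -0.0005 -0.0183 0.4 0.1 -0.25 60; -0.0005 -0.0005 -0.0183 0.4 0.1 -0.25 60; 0 -0.0005 -0.0183 0 0 0 60; 0 0 -0.0183 0 0 0 60; 0 0 -0.0183 0 0 0 60; 0 0 -0.0095 0 0 0 60; 0 0 -0.009 0 0 0 60; 0 0 0 0 0 0 60; 0 0 0 0 0 0 150; 0 0 0 0 0 0 180; 0 0 0 0 0 0 255; 0 0 0 0 0 0 255; 0 0 0 0 0 0 255; 0 0 0 0 0 0 255; 0 0 0 0 0 0 255", grip_force=40)

```text
time_s: 8.9
ee_pos: [0.474, 0.2058, -0.0199]
eef_rot: [-3.14, 0.521, -3.115]
force: [-2.5, 1.0, 6.8]
grip_width: 0.0397
grip_force: 40.0
```

Emit:
carry_out(motion="0 0 0.01 0 0 0 255; 0 0 0.025 0 0 0 255; 0 0 0.03 0 0 0 255; 0 0 0.025 0 0 0 255; -0.0006 -0.0245 0 0 0 0 255; -0.0006 -0.0245 0 0 0 0 255; -0.0006 -0.0245 0 0 0 0 255; -0.0006 -0.0245 0 0 0 0 255; -0.0006 -0.0245 0 0 0 0 255; -0.0006 -0.0245 0 0 0 0 255; -0.0006 -0.0245 -0.01 0 0 0 255; -0.0006 -0.0245 -0.01 0 0 0 255; -0.0006 -0.0245 -0.01 0 0 0 255; -0.0006 -0.0245 -0.01 0 0 0 255; 0 0 0 0 0 0 255; 0 0 0 0 0 0 255")

```text
time_s: 10.23
ee_pos: [0.4671, -0.0336, 0.0313]
eef_rot: [-3.141, 0.517, -3.118]
force: [0.1, 1.1, -3.9]
grip_width: 0.0397
grip_force: 40.0
```

Run:
```python
from h import *
delta((.5286,-.0395,.001),tool(1.5,30))
c=ctrl.camera("wrist"); P=cloud(c); ok=c["range_z"]>0; np.savez("w6.npz",**c)
o=ctrl.get_obs(); z=o["ee_pos"][2]+.0199+.036
x,y=o["ee_pos"][0]-.027,o["ee_pos"][1]; print("expected top z",z,x,y)
blk(P,ok,x,y,z-.004,z+.006,.03)
cv2.imwrite("pics/w6.png",c["pixels"][...,::-1])
# base top face: front region
m=ok&(P[...,2]>.014)&(P[...,2]<.026)&(abs(P[...,0]-.5)<.05)&(abs(P[...,1]+.04)<.08)
A=P[m]; print(m.sum(),A.min(0),A.max(0),A[:,2].mean())
g=c["pixels"].mean(-1); 
for x0 in(.470,.474,.478,.482,.486,.490,.494,.498,.502,.506,.51,.514,.518,.522): 
    k=m&(abs(P[...,0]-x0)<.002)&(abs(P[...,1]+.04)<.022); k2=m&(abs(P[...,0]-x0)<.002)&(abs(P[...,1]+.04)>.035); print(x0,k.sum(),g[k].mean() if k.any() else 0,k2.sum(),g[k2].mean() if k2.any() else 0)
```

```text
t 10.23 at [ 0.4671 -0.0336  0.0313] rpy [-179.96   29.65 -178.63] w 0.0397 F [ 0.1  1.1 -3.9]
dp [ 0.0615 -0.0059 -0.0303] rotvec [ 0.04 -0.35  0.15]
expected top z 0.08765655713814825 0.4404581124758694 -0.032853059630753585
blk 5255 [ 0.4356 -0.0336  0.0873] [array([439.2, -32.4]), array([38.1, 60. ]), np.float64(1.6)]
4437 [ 0.46698304 -0.10007932  0.01400525] [0.54965018 0.02081554 0.02152714] 0.019371932767079696
0.47 37 65.23423423423424 760 72.66666666666667
0.474 18 100.64814814814814 398 110.32328308207707
0.478 10 102.16666666666666 344 111.74709302325581
0.482 8 91.0 331 112.13091641490433
0.486 5 80.8 323 111.49638802889575
0.49 0 0 266 110.49749373433585
0.494 0 0 212 111.01572327044026
0.498 0 0 172 111.12984496124032
0.502 0 0 146 112.01141552511416
0.506 0 0 121 111.82920110192836
0.51 0 0 104 110.15384615384616
0.514 0 0 90 108.4888888888889
0.518 0 0 74 110.72522522522524
0.522 0 0 59 112.38418079096046
```

View pics/w6.png

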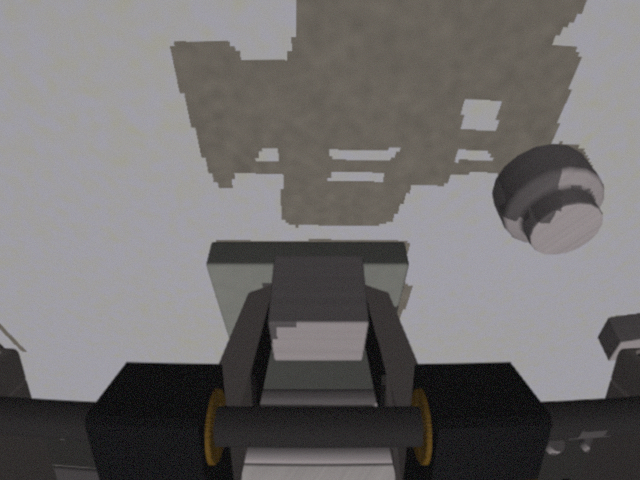

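Wrist view: the block is held squarely at (320,310), and the base's front edge is at row 243 with the block approaching over it. I'll measure the block's offset in the hand.

Run:
```python
from h import *
c=dict(np.load("w6.npz")); P=cloud(c); ok=c["range_z"]>0
m=ok&(P[...,2]>.03)&(P[...,2]<.095)
F=[];T=[]
for u in range(278,364,4):
    col=P[240:370,u]; k=ok[240:370,u]&(col[:,2]>.0845)&(col[:,2]<.093)&(col[:,0]<.47)
    if k.sum()>3: A=col[k]; F.append(A[0,:2]); T.append(A[-1,:2])
    k=ok[240:370,u]&(col[:,2]>.05)&(col[:,2]<.0825)&(col[:,0]<.47)
    if u%20==18: print("front face",u,col[k].mean(0).round(4),col[k][:,2].min(),col[k][:,2].max())
F=np.array(F);T=np.array(T);print(F[::4].round(4).tolist(),T[::4].round(4).tolist())
print("front x",np.median(F[:,0]),"rear x",np.median(T[:,0]),"yaw",np.degrees(np.polyfit(F[:,1],F[:,0],1)[0]),np.degrees(np.polyfit(T[:,1],T[:,0],1)[0]))
for v in (290,310): print([(u,*P[v,u].round(3).tolist()) for u in list(range(262,284,3))+list(range(354,380,3))])
```

```text
front face 278 [ 0.4261 -0.0514  0.0684] 0.05229374949684831 0.082459430451231
front face 298 [ 0.426  -0.043   0.0678] 0.0530061813828443 0.08235921414438042
front face 318 [ 0.4257 -0.0346  0.0678] 0.052365620973757396 0.08206795745576691
front face 338 [ 0.4256 -0.0261  0.0678] 0.05161665098495692 0.08177921200160211
front face 358 [ 0.4254 -0.0176  0.0678] 0.05216381192764931 0.08229467551844266
[[0.4268, -0.0504], [0.4255, -0.044], [0.4253, -0.0377], [0.4249, -0.0314], [0.4251, -0.0251], [0.426, -0.0187]] [[0.4554, -0.0516], [0.458, -0.0446], [0.4574, -0.0374], [0.4567, -0.0302], [0.4559, -0.0231], [0.4557, -0.016]]
front x 0.4255379924942859 rear x 0.45642801615748513 yaw -0.5522897417184753 -1.5914530491041448
[(262, 0.439, -0.06, 0.061), (265, 0.44, -0.059, 0.061), (268, 0.439, -0.057, 0.061), (271, 0.427, -0.054, 0.071), (274, 0.426, -0.053, 0.072), (277, 0.426, -0.052, 0.071), (280, 0.426, -0.05, 0.071), (283, 0.426, -0.049, 0.071), (354, 0.426, -0.019, 0.071), (357, 0.425, -0.018, 0.071), (360, 0.426, -0.017, 0.071), (363, 0.425, -0.016, 0.071), (366, 0.438, -0.012, 0.061), (369, 0.439, -0.011, 0.061), (372, 0.439, -0.009, 0.061), (375, 0.44, -0.008, 0.06), (378, 0.439, -0.007, 0.061)]
[(262, 0.432, -0.058, 0.077), (265, 0.43, -0.056, 0.079), (268, 0.432, -0.055, 0.077), (271, 0.426, -0.053, 0.082), (274, 0.426, -0.052, 0.081), (277, 0.427, -0.051, 0.081), (280, 0.426, -0.05, 0.081), (283, 0.426, -0.049, 0.081), (354, 0.426, -0.02, 0.081), (357, 0.425, -0.019, 0.082), (360, 0.425, -0.018, 0.081), (363, 0.426, -0.016, 0.081), (366, 0.426, -0.015, 0.081), (369, 0.432, -0.013, 0.077), (372, 0.429, -0.012, 0.079), (375, 0.429, -0.011, 0.079), (378, 0.428, -0.01, 0.079)]
```

Emit:
carry_out(motion="0.01 -0.0015 -0.004 0 0 0 255; 0.01 -0.0015 -0.004 0 0 0 255; 0.01 -0.0015 -0.004 0 0 0 255; 0.01 0 -0.004 0 -0.3 0.1 255; 0.01 0 -0.002 0 0 0 255; 0.0102 0 0 0 0 0 255; 0 0 -0.005 0 0 0 255; 0 0 -0.004 0 0 0 255; 0 0 -0.002 0 0 0 255; 0 0 0 0 0 0 255; 0 0 0 0 0 0 255")

```text
time_s: 11.2
ee_pos: [0.5276, -0.0372, 0.0029]
eef_rot: [-3.14, 0.524, -3.113]
force: [1.0, -0.1, -4.1]
grip_width: 0.0397
grip_force: 40.0
```

```bash
cat >> h.py <<'E'
def face(c,P,ok,zlo,zhi):
    x0,y0=.5,-.039
    m=ok&(abs(P[...,0]-.487)<.012)&(abs(P[...,1]+.039)<.019)&(P[...,2]>zlo)&(P[...,2]<zhi)
    # near-vertical front face: nearest x per column
    X=[];Y=[]
    for u in np.unique(np.nonzero(m)[1]):
        a=P[:,u][m[:,u]]; 
        if len(a)>3: X.append(np.median(a[:,0]));Y.append(np.median(a[:,1]))
    X=np.array(X);Y=np.array(Y); print("face x %.4f"%np.median(X),"yaw %.2f"%np.degrees(-np.polyfit(Y,X,1)[0]),"y range",Y.min().round(4),Y.max().round(4))
E
python3 - <<'E'
from h import *
delta((.5273,-.038,.0001),tool(1.5,30))
c=ctrl.camera("wrist"); P=cloud(c); ok=c["range_z"]>0
face(c,P,ok,.028,.05)
a=P[:,318]; m=ok[:,318]&(abs(a[:,0]-.487)<.02); print([x.round(4).tolist() for x in a[m][::6]])
E
```

```text
t 11.20 at [ 0.5276 -0.0372  0.0029] rpy [-179.9    30.04 -178.34] w 0.0397 F [ 1.  -0.1 -4.1]
dp [-0.0003 -0.0008 -0.0028] rotvec [ 0.09  0.04 -0.1 ]
face x 0.4860 yaw 1.63 y range -0.0577 -0.0201
[[0.4671, -0.039, -0.0009], [0.4698, -0.0389, 0.0008], [0.4699, -0.0389, 0.0049], [0.4702, -0.0389, 0.0086], [0.4702, -0.0389, 0.0125], [0.4702, -0.0389, 0.0163], [0.4711, -0.0388, 0.0192], [0.4734, -0.0388, 0.0204], [0.4778, -0.0386, 0.0198], [0.4812, -0.0385, 0.0202], [0.4852, -0.0384, 0.0202], [0.489, -0.0383, 0.0205], [0.4858, -0.0384, 0.0268], [0.4859, -0.0384, 0.0302], [0.4861, -0.0384, 0.0334], [0.4865, -0.0384, 0.0363], [0.4861, -0.0384, 0.0399], [0.4865, -0.0384, 0.0427], [0.4864, -0.0384, 0.0458], [0.4855, -0.0384, 0.0495], [0.4862, -0.0384, 0.0519], [0.4861, -0.0384, 0.0548], [0.4869, -0.0383, 0.0571], [0.4887, -0.0383, 0.0588], [0.4934, -0.0382, 0.0586], [0.4984, -0.038, 0.0586], [0.5033, -0.0379, 0.0586]]
```

Run:
```python
from h import *
c=ctrl.camera("wrist"); P=cloud(c); ok=c["range_z"]>0; g=c["pixels"].mean(-1)
m=ok&(abs(P[...,2]-.0195)<.004)
f=ok&(abs(P[...,1]+.039)<.055)&(P[...,2]>.005)&(P[...,2]<.015)&(abs(P[...,0]-.47)<.01)
A=P[f]; k=np.polyfit(A[:,1],A[:,0],1); print("base front at y=-.039:",np.polyval(k,-.039),"yaw",-np.degrees(k[0]))
for y0,y1 in((-.015,.015),(-.033,-.022),(.022,.033)):
    print(y0,[(round(x,4),int((s:=m&(abs(P[...,0]-x)<.001)&(P[...,1]+.039>y0)&(P[...,1]+.039<y1)).sum()),round(float(g[s].mean()),0) if s.any() else 0) for x in np.arange(.470,.500,.002)])
for x in (.492,.5): print(x,[(round(y,4),round(float(g[s].mean()),0) if (s:=m&(abs(P[...,0]-x)<.003)&(abs(P[...,1]-y)<.001)).any() else 0) for y in np.arange(-.105,.025,.004)])
```

```text
base front at y=-.039: 0.46977245823275543 yaw 1.3921175144805602
-0.015 [(np.float64(0.47), 565, 69.0), (np.float64(0.472), 296, 73.0), (np.float64(0.474), 221, 72.0), (np.float64(0.476), 218, 71.0), (np.float64(0.478), 221, 78.0), (np.float64(0.48), 208, 97.0), (np.float64(0.482), 206, 97.0), (np.float64(0.484), 197, 95.0), (np.float64(0.486), 223, 67.0), (np.float64(0.488), 209, 47.0), (np.float64(0.49), 90, 49.0), (np.float64(0.492), 0, 0), (np.float64(0.494), 0, 0), (np.float64(0.496), 0, 0), (np.float64(0.498), 0, 0), (np.float64(0.5), 0, 0)]
-0.033 [(np.float64(0.47), 148, 63.0), (np.float64(0.472), 136, 73.0), (np.float64(0.474), 86, 73.0), (np.float64(0.476), 82, 73.0), (np.float64(0.478), 78, 84.0), (np.float64(0.48), 75, 105.0), (np.float64(0.482), 72, 109.0), (np.float64(0.484), 72, 107.0), (np.float64(0.486), 73, 107.0), (np.float64(0.488), 77, 91.0), (np.float64(0.49), 68, 84.0), (np.float64(0.492), 71, 81.0), (np.float64(0.494), 62, 88.0), (np.float64(0.496), 63, 79.0), (np.float64(0.498), 68, 79.0), (np.float64(0.5), 51, 76.0)]
0.022 [(np.float64(0.47), 193, 81.0), (n
[... 1583 characters left out ...]
0), (np.float64(-0.077), 125.0), (np.float64(-0.073), 126.0), (np.float64(-0.069), 122.0), (np.float64(-0.065), 46.0), (np.float64(-0.061), 46.0), (np.float64(-0.057), 0), (np.float64(-0.053), 0), (np.float64(-0.049), 0), (np.float64(-0.045), 0), (np.float64(-0.041), 0), (np.float64(-0.037), 0), (np.float64(-0.033), 0), (np.float64(-0.029), 0), (np.float64(-0.025), 0), (np.float64(-0.021), 0), (np.float64(-0.017), 50.0), (np.float64(-0.013), 45.0), (np.float64(-0.009), 70.0), (np.float64(-0.005), 70.0), (np.float64(-0.001), 71.0), (np.float64(0.003), 120.0), (np.float64(0.007), 122.0), (np.float64(0.011), 121.0), (np.float64(0.015), 122.0), (np.float64(0.019), 115.0), (np.float64(0.023), 0)]
```

The patch edges in this frame put its centre at (0.5045,-0.039), while the block is at (0.502,-0.038). I'll nudge it across and set it down.

Emit:
carry_out(motion="0.002 -0.001 0 0 0 0 255; 0 0 0 0 0 0 255; 0 0 -0.001 0 0 0 255; 0 0 -0.001 0 0 0 255; 0 0 -0.001 0 0 0 255; 0 0 0 0 0 0 255")

```text
time_s: 11.8
ee_pos: [0.5303, -0.0384, 0.0002]
eef_rot: [-3.14, 0.525, -3.113]
force: [-0.7, 0.8, 0.8]
grip_width: 0.0401
grip_force: 40.0
```

Emit:
carry_out(motion="0 0 0 0 0 0 120; 0 0 0 0 0 0 100; 0 0 0 0 0 0 80; 0 0 0 0 0 0 80; 0 0 0 0 0 0 80; -0.005 0 0.0087 0 0 0 80; -0.01 0 0.0173 0 0 0 80; -0.02 0 0.0345 0 0 0 80; -0.02 0 0.0345 0 0 0 80; 0 0 0 0 0 0 80")

```text
time_s: 12.63
ee_pos: [0.4757, -0.039, 0.1024]
eef_rot: [-3.136, 0.535, -3.111]
force: [0.9, -0.0, 0.9]
grip_width: 0.0649
grip_force: 0.0
```

Run:
```python
from h import *
c=dict(np.load("w5.npz")); P=cloud(c); blk(P,c["range_z"]>0,.502,.34,.009,.02)
c=ctrl.camera("wrist"); P=cloud(c); ok=c["range_z"]>0; np.savez("w7.npz",**c)
blk(P,ok,.505,-.039,.052,.062,.03); face(c,P,ok,.028,.05)
f=ok&(abs(P[...,1]+.039)<.055)&(P[...,2]>.005)&(P[...,2]<.015)&(abs(P[...,0]-.47)<.01)
A=P[f]; k=np.polyfit(A[:,1],A[:,0],1); print("base front at y=-.039:",np.polyval(k,-.039),"yaw",-np.degrees(k[0]))
m=ok&(abs(P[...,2]-.0195)<.004)&(abs(P[...,0]-.49)<.02); print("base y",np.percentile(P[m][:,1],[.5,99.5]))
delta((.529,.3575,.08),tool(30.2,30))
```

```text
blk 1764 [0.5022 0.3407 0.0135] [array([504.2, 341.6]), array([33.8, 40.5]), np.float64(31.0)]
blk 2006 [ 0.5015 -0.0395  0.0557] [array([503.6, -39.4]), array([33.1, 40.2]), np.float64(0.8)]
face x 0.4886 yaw 1.58 y range -0.0578 -0.0204
base front at y=-.039: 0.4696588239623324 yaw 1.4030795681367039
base y [-0.09856655  0.01947257]
t 12.68 at [ 0.4761 -0.0389  0.0996] rpy [-179.72   30.55 -178.27] w 0.0647 F [1.1 0.9 0.2]
dp [ 0.0529  0.3964 -0.0196] rotvec [ 0.08  0.6  28.61]
```

The tall block sits 18.9 mm behind the base front (19 is ideal) and is centred in y. Next is the thin block.

Emit:
carry_out(motion="-0.005 0.0279 0.01 0 0 2 80; 0 0.0279 0.01 0 0 2.08 80; 0 0.0279 0 0 0 2.08 80; 0 0.0279 0 0 0 2.08 80; 0.0049 0.0279 0 0 0 2.08 80; 0.0049 0.0279 0 0 0 2.08 80; 0.0049 0.0279 0 0 0 2.08 80; 0.0049 0.0279 0 0 0 2.08 80; 0.0049 0.0279 0 0 0 2.08 80; 0.0049 0.0279 -0.008 0 0 2.08 80; 0.0049 0.0279 -0.008 0 0 2.08 80; 0.0049 0.0279 -0.008 0 0 2.08 80; 0.0049 0.0279 -0.008 0 0 2.08 80; 0.0049 0.0279 -0.008 0 0 2.08 80; 0 0 0 0 0 0 80; 0 0 0 0 0 0 80")

```text
time_s: 14.02
ee_pos: [0.5183, 0.3528, 0.0724]
eef_rot: [-3.14, 0.521, -2.605]
force: [0.7, -1.2, 0.2]
grip_width: 0.0644
grip_force: 0.0
```

Run:
```python
from h import *
c=ctrl.camera("wrist"); P=cloud(c); blk(P,c["range_z"]>0,.503,.341,.009,.02)
delta((.5203,.3513,-.0225),tool(30.7,30))
```

```text
blk 2759 [0.5028 0.3406 0.0137] [array([504.6, 341.6]), array([33.3, 39.6]), np.float64(31.7)]
t 14.07 at [0.5185 0.352  0.0732] rpy [-179.89   29.91 -149.28] w 0.0648 F [ 0.1 -0.4 -0.1]
dp [ 0.0018 -0.0007 -0.0957] rotvec [ 0.13 -0.03  0.04]
```

Emit:
carry_out(motion="0.002 -0.0005 -0.018 0 0 0.4 80; 0 0 -0.018 0 0 0 80; 0 0 -0.018 0 0 0 80; 0 0 -0.018 0 0 0 80; 0 0 -0.013 0 0 0 80; 0 0 -0.006 0 0 0 80; 0 0 -0.0045 0 0 0 80; 0 0 0 0 0 0 80; 0 0 0 0 0 0 80; 0 0 0 0 0 0 150; 0 0 0 0 0 0 200; 0 0 0 0 0 0 255; 0 0 0 0 0 0 255; 0 0 0 0 0 0 255; 0 0 0 0 0 0 255; 0 0 0 0 0 0 255", grip_force=30)

```text
time_s: 15.4
ee_pos: [0.5212, 0.3519, -0.0201]
eef_rot: [-3.14, 0.525, -2.599]
force: [-2.3, -0.8, 5.7]
grip_width: 0.0396
grip_force: 30.0
```

Emit:
carry_out(motion="0 0 0.01 0 0 0 255; 0 0 0.02 0 0 0 255; -0.0049 -0.005 0.03 0 0 -0.5 255; -0.0049 -0.025 0.03 0 0 -2.1 255; -0.0049 -0.0279 0.03 0 0 -2.1 255; -0.0049 -0.0279 0 0 0 -2.1 255; -0.0049 -0.0279 0 0 0 -2.1 255; -0.0049 -0.0279 0 0 0 -2.1 255; -0.0049 -0.0279 0 0 0 -2.1 255; -0.0049 -0.0279 0 0 0 -2.1 255; -0.0049 -0.0279 0 0 0 -2.1 255; -0.0049 -0.0279 0 0 0 -2.1 255; -0.0049 -0.0279 0 0 0 -2.1 255; -0.0049 -0.0279 0 0 0 -2.1 255; 0 -0.0279 0 0 0 -2.1 255; 0 -0.0279 0 0 0 -2.1 255; 0 -0.0279 -0.01 0 0 -2.1 255; 0 0 -0.01 0 0 -2.1 255; 0 0 -0.01 0 0 0 255; 0 0 0 0 0 0 255")

```text
time_s: 17.07
ee_pos: [0.4612, -0.0411, 0.0682]
eef_rot: [-3.14, 0.522, 3.125]
force: [-0.8, -0.4, -0.9]
grip_width: 0.0392
grip_force: 30.0
```

Run:
```python
from h import *
delta((.46,-.039,.061),tool(1.5,30))
c=ctrl.camera("wrist"); P=cloud(c); ok=c["range_z"]>0; np.savez("w8.npz",**c)
o=ctrl.get_obs(); print("grip",o["grip_width"],o["grip_force"]); b=o["ee_pos"]
for u in (290,318,345):
    a=P[:,u]; m=ok[:,u]&(abs(a[:,0]-b[0]+.02)<.04)&(a[:,2]>.03)&(a[:,2]<.125); print(u,[x.round(4).tolist() for x in a[m][::4]])
cv2.imwrite("pics/w8.png",c["pixels"][...,::-1])
```

```text
t 17.07 at [ 0.4612 -0.0411  0.0682] rpy [-179.93   29.92  179.04] w 0.0392 F [-0.8 -0.4 -0.9]
dp [-0.0012  0.0021 -0.0072] rotvec [ 0.06 -0.08  2.49]
grip 0.03941555885484592 29.985420405864716
290 [[0.4269, -0.0534, 0.0893], [0.4263, -0.0532, 0.0922], [0.4274, -0.0532, 0.0936], [0.426, -0.053, 0.097], [0.4265, -0.0529, 0.0989], [0.4257, -0.0527, 0.1017], [0.4282, -0.0529, 0.102], [0.4306, -0.053, 0.1025], [0.4336, -0.0532, 0.1025], [0.437, -0.0535, 0.1023], [0.4399, -0.0537, 0.1025], [0.4431, -0.0539, 0.1026], [0.4466, -0.0541, 0.1025], [0.4493, -0.0543, 0.103], [0.4558, -0.0548, 0.1017]]
318 [[0.4264, -0.0405, 0.0899], [0.4273, -0.0405, 0.0915], [0.4265, -0.0405, 0.0945], [0.4263, -0.0405, 0.0969], [0.4258, -0.0405, 0.0996], [0.4255, -0.0404, 0.102], [0.4288, -0.0405, 0.1017], [0.4301, -0.0405, 0.103], [0.4332, -0.0406, 0.1029], [0.4379, -0.0407, 0.1018], [0.4395, -0.0407, 0.1029], [0.4434, -0.0408, 0.1025], [0.4469, -0.0408, 0.1024], [0.4504, -0.0409, 0.1024], [0.4529, -0.0409, 0.1031]]
345 [[0.4262, -0.0281, 0.0902], [0.4268, -0.0282, 0.0921], [0.4265, -0.0283, 0.0947], [0.4269, -0.0284, 0.0966], [0.4272, -0.0285, 0.0987], [0.4261, -0.0286, 0.1017], [0.4281, -0.0286, 0.1024], [0.4308, -0.0285, 0.1026], [0.4342, -0.0284, 0.1024], [0.4377, -0.0283, 0.1021], [0.4406, -0.0282, 0.1023], [0.444, -0.0281, 0.1029], [0.4472, -0.028, 0.103], [0.4526, -0.0278, 0.1017], [0.4555, -0.0277, 0.1022]]
```

View pics/w8.png

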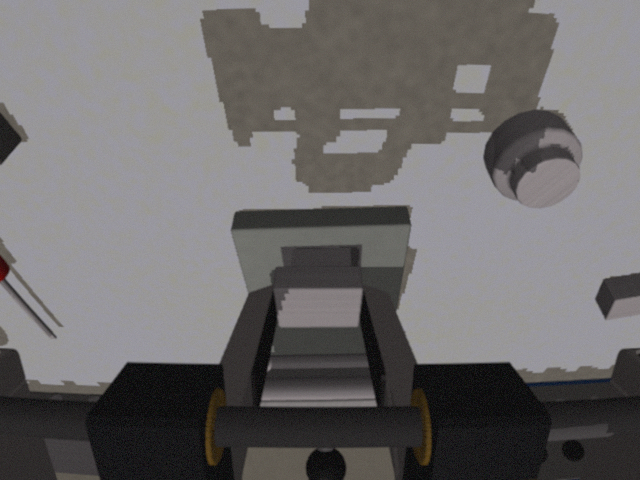

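The wrist view shows the thin block held flat at (318,300), with the patch and base beyond. I'm squaring the yaw and moving it over the tall block, stopping 6 mm above.

Emit:
carry_out(motion="0.0103 0.0005 -0.008 0 0 0.8 255; 0.0104 0.0005 -0.008 0 0 0.8 255; 0.0104 0.0005 -0.008 0 0 0.9 255; 0.0104 0.0005 0 0 0 0 255; 0.0104 0.0005 0 0 0 0 255; 0.0104 0.0008 -0.003 0 0 0 255; 0 0 0 0 0 0 255; 0 0 0 0 0 0 255")

```text
time_s: 17.78
ee_pos: [0.5246, -0.0373, 0.043]
eef_rot: [-3.14, 0.525, -3.113]
force: [-0.3, 0.3, -1.4]
grip_width: 0.0393
grip_force: 30.0
```

```bash
cat >> h.py <<'E'
def edges(P,ok,zlo,zhi,xr=(.478,.5),c=None):
    m=ok&(P[...,0]>xr[0])&(P[...,0]<xr[1])&(P[...,2]>zlo)&(P[...,2]<zhi)&(abs(P[...,1]+.039)<.03)
    rows=[]
    X=[]
    for v in np.unique(np.nonzero(m)[0]):
        a=P[v][m[v]]; f=np.abs(a[:,0]-np.median(a[abs(a[:,1]+.039)<.012][:,0]))<.0022 if (abs(a[:,1]+.039)<.012).any() else np.zeros(len(a),bool)
        if f.sum()>10: rows.append((a[f][:,1].min(),a[f][:,1].max())); X.append(np.median(a[f][:,0]))
    r=np.median(rows,axis=0); print("z",zlo,zhi,"face x %.4f"%np.median(X),"y",r.round(4),"mid %.4f width %.4f"%(r.mean(),r[1]-r[0]))
E
python3 - <<'E'
from h import *
delta((.5235,-.0385,.0357),tool(1.5,30))
c=ctrl.camera("wrist"); P=cloud(c); ok=c["range_z"]>0; np.savez("w9.npz",**c)
edges(P,ok,.026,.05); edges(P,ok,.064,.073); face(c,P,ok,.027,.05); face(c,P,ok,.064,.073)
a=P[:,318]; m=ok[:,318]&(abs(a[:,0]-.487)<.02)&(a[:,2]>.022); print([x.round(4).tolist() for x in a[m][::5]])
E
```

```text
t 17.78 at [ 0.5246 -0.0373  0.043 ] rpy [-179.9    30.07 -178.33] w 0.0393 F [-0.3  0.3 -1.4]
dp [-0.0011 -0.0012 -0.0073] rotvec [ 0.09  0.07 -0.11]
z 0.026 0.05 face x 0.4886 y [-0.0589 -0.0201] mid -0.0395 width 0.0388
z 0.064 0.073 face x 0.4899 y [-0.0579 -0.019 ] mid -0.0384 width 0.0389
face x 0.4886 yaw 1.45 y range -0.0577 -0.0203
face x 0.4900 yaw 2.27 y range -0.0579 -0.0203
[[0.4886, -0.0383, 0.0222], [0.4876, -0.0383, 0.0273], [0.4889, -0.0383, 0.0296], [0.4887, -0.0383, 0.0336], [0.4884, -0.0383, 0.0376], [0.4886, -0.0383, 0.0409], [0.4887, -0.0383, 0.0443], [0.4874, -0.0383, 0.0489], [0.4883, -0.0383, 0.0514], [0.4884, -0.0383, 0.0545], [0.49, -0.0382, 0.0563], [0.494, -0.0381, 0.0559], [0.4975, -0.038, 0.0561], [0.4901, -0.0382, 0.0653], [0.4906, -0.0382, 0.0679], [0.4905, -0.0382, 0.0708], [0.4899, -0.0382, 0.0741], [0.4903, -0.0382, 0.0766], [0.4937, -0.0381, 0.0768], [0.4974, -0.038, 0.0769], [0.5016, -0.0379, 0.0767], [0.5053, -0.0378, 0.077]]
```

Emit:
carry_out(motion="-0.0015 -0.0012 -0.002 0 0 -0.6 255; 0 0 -0.002 0 0 0 255; 0 0 -0.001 0 0 0 255; 0 0 -0.001 0 0 0 255; 0 0 -0.0008 0 0 0 255; 0 0 0 0 0 0 255; 0 0 0 0 0 0 255")

```text
time_s: 18.42
ee_pos: [0.5232, -0.0389, 0.0359]
eef_rot: [-3.139, 0.525, -3.124]
force: [0.3, 0.2, 0.5]
grip_width: 0.0393
grip_force: 30.0
```

Run:
```python
from h import *
delta((.5235,-.0385,.0357),tool(1.5,30))
c=ctrl.camera("wrist"); P=cloud(c); ok=c["range_z"]>0
edges(P,ok,.026,.05); edges(P,ok,.0595,.068); face(c,P,ok,.027,.05); face(c,P,ok,.0595,.068)
m=ok&(abs(P[...,0]-.5)<.006)&(abs(P[...,1]+.039)<.01)&(P[...,2]>.05)&(P[...,2]<.09); print(np.median(P[m],0))
```

```text
t 18.42 at [ 0.5232 -0.0389  0.0359] rpy [-179.88   30.09 -179.  ] w 0.0393 F [0.3 0.2 0.5]
dp [ 0.0003  0.0004 -0.0002] rotvec [0.1  0.09 0.56]
z 0.026 0.05 face x 0.4886 y [-0.059  -0.0201] mid -0.0396 width 0.0388
z 0.0595 0.068 face x 0.4886 y [-0.0591 -0.0201] mid -0.0396 width 0.0390
face x 0.4885 yaw 1.49 y range -0.0577 -0.0204
face x 0.4886 yaw 1.25 y range -0.0578 -0.0203
[ 0.49984269 -0.0392042   0.07002428]
```

The stack is aligned, with both faces at x 0.4886 and the top at z 0.070. I'm releasing, backing out and going above the knob.

Emit:
carry_out(motion="0 0 0 0 0 0 120; 0 0 0 0 0 0 100; 0 0 0 0 0 0 80; 0 0 0 0 0 0 80; 0 0 0 0 0 0 80; -0.005 0 0.0087 0 0 0 80; -0.01 0 0.0173 0 0 0 80; -0.0125 0 0.0217 0 0 0 80; -0.0125 0 0.0217 0 0 0 80; 0 0 0.03 0 2.5 0.1 80; 0 0 0.03 0 2.5 0.1 80; 0 0 0.03 0 2.5 0.1 80; 0.008 0 0.005 0 2.5 0.1 80; 0.008 0 0 0 2.5 0.1 80; 0.008 0 0 0 3 0.1 80; 0.009 0 0 0 3 0 80; 0.009 0 0 0 3 0 80; 0.009 0 0 0 3 0 80; 0.009 0 0 0 3 0 80; 0.009 0 0 0 3 0 80")

```text
time_s: 20.13
ee_pos: [0.5525, -0.0388, 0.2001]
eef_rot: [3.131, -0.01, -3.117]
force: [0.1, -0.1, 0.5]
grip_width: 0.0643
grip_force: 0.0
```

Run:
```python
from h import *
delta((.5516,-.0382,.0954),tool(1.5,0))
c=ctrl.camera("wrist"); P=cloud(c); ok=c["range_z"]>0
blk(P,ok,.55,-.0385,.13,.165,.025)
c=ctrl.camera("scene"); cv2.imwrite("pics/s10.png",cv2.resize(c["pixels"][150:330,220:420],(667,600))[...,::-1])
```

```text
t 20.13 at [ 0.5525 -0.0388  0.2001] rpy [ 179.37   -0.57 -178.58] w 0.0643 F [ 0.1 -0.1  0.5]
dp [-0.0009  0.0006 -0.1047] rotvec [-0.61 -0.58  0.09]
blk 1110 [ 0.5496 -0.0385  0.1504] [array([552.3, -38.5]), array([23.7, 24.1]), np.float64(46.8)]
```

View pics/s10.png

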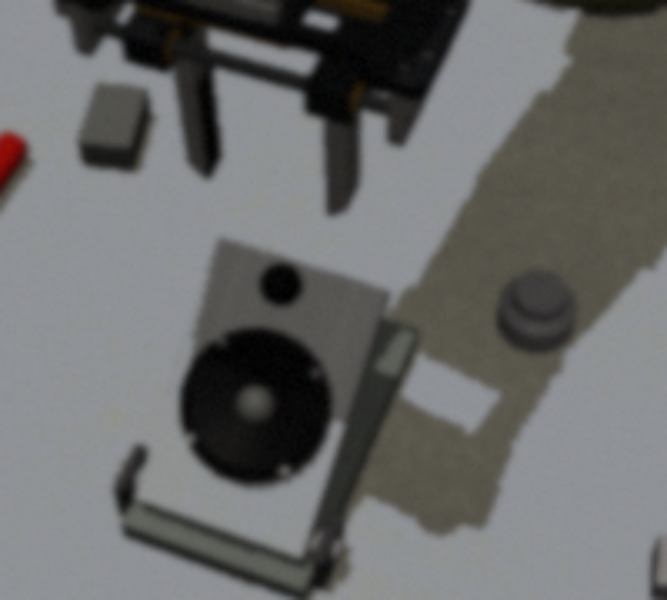

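The scene shows the top still raised, with the knob at (282,283) and the fingers above it. I'm descending and pinching.

Emit:
carry_out(motion="-0.0008 0.0004 -0.03 -0.3 -0.3 0 80; 0 0 -0.03 -0.3 -0.3 0 80; 0 0 -0.02 0 0 0 80; 0 0 -0.0135 0 0 0 80; 0 0 -0.01 0 0 0 80; 0 0 0 0 0 0 80; 0 0 0 0 0 0 150; 0 0 0 0 0 0 200; 0 0 0 0 0 0 255; 0 0 0 0 0 0 255; 0 0 0 0 0 0 255; 0 0 0 0 0 0 255; 0 0 0 0 0 0 255", grip_force=30)

```text
time_s: 21.32
ee_pos: [0.5513, -0.038, 0.0969]
eef_rot: [3.14, 0.003, -3.117]
force: [-0.7, 0.3, 2.2]
grip_width: 0.0234
grip_force: 30.0
```

Emit:
carry_out(motion="-0.0026 0 -0.0021 0 0 0 255; -0.0026 0 -0.0021 0 0 0 255; -0.0026 -0.0002 -0.0022 0 0 0 255; -0.0025 0 -0.0023 0 0 0 255; -0.0025 -0.0002 -0.0023 0 0 0 255; -0.0024 0 -0.0024 0 0 0 255; -0.0023 -0.0002 -0.0024 0 0 0 255; -0.0023 0 -0.0025 0 0 0 255; 0 0 0 0 0 0 255; 0 0 0 0 0 0 255")

```text
time_s: 22.15
ee_pos: [0.5313, -0.0385, 0.0785]
eef_rot: [3.141, 0.003, -3.117]
force: [-1.6, 5.2, 3.8]
grip_width: 0.0237
grip_force: 30.0
```

Emit:
carry_out(motion="-0.0011 0 -0.0013 0 0 0 255; -0.0011 0 -0.0013 0 0 0 255; -0.001 0 -0.0013 0 0 0 255; 0 0 0 0 0 0 255; 0 0 0 0 0 0 255")

```text
time_s: 22.57
ee_pos: [0.5283, -0.0386, 0.0748]
eef_rot: [3.141, 0.003, -3.117]
force: [-2.2, 4.6, 4.9]
grip_width: 0.0234
grip_force: 30.0
```

Emit:
carry_out(motion="-0.0005 0 -0.0007 0 0 0 255; -0.0005 0 -0.0007 0 0 0 255; -0.0005 0 -0.0007 0 0 0 255; 0 0 0 0 0 0 255; 0 0 0 0 0 0 255")

```text
time_s: 22.98
ee_pos: [0.5268, -0.0387, 0.0729]
eef_rot: [3.141, 0.003, -3.117]
force: [-2.5, 4.8, 7.4]
grip_width: 0.0237
grip_force: 30.0
```

```bash
cat >> h.py <<'E'
def plate():
    c=ctrl.camera("top"); P=cloud(c); ok=c["range_z"]>0
    yy=P[...,1]+.039-.026*(P[...,0]-.504); m=ok&(abs(yy)<.05)&(P[...,0]>.55)&(P[...,0]<.65)&(P[...,2]>.03)&(P[...,2]<.13)&(abs(yy)>.03)
    A=P[m]; k=np.polyfit(A[:,0],A[:,2],1); r=A[:,2]-np.polyval(k,A[:,0]); g=abs(r)<.004; k=np.polyfit(A[g,0],A[g,2],1); print("plate angle",np.arctan(-k[0]),g.sum(),len(A))
E
python3 -c "
from h import *
plate(); o=ctrl.get_obs(); print(o['force'],o['ee_pos'])"
```

```text
plate angle 0.42707322603644776 259 328
[-2.91554765  4.77094612  7.36107554] [ 0.52680929 -0.03864596  0.0728863 ]
```

Emit:
carry_out(motion="-0.0005 0 -0.0007 0 0 0 255; -0.0005 0 -0.0007 0 0 0 255; 0 0 0 0 0 0 255; 0 0 0 0 0 0 255")

```text
time_s: 23.37
ee_pos: [0.5269, -0.0387, 0.0727]
eef_rot: [3.141, 0.006, -3.117]
force: [-2.3, 5.6, 16.4]
grip_width: 0.0235
grip_force: 30.0
```

Run:
```python
from h import *
o=ctrl.get_obs(); print(o['force'],o['ee_pos'])
c=ctrl.camera("wrist"); P=cloud(c); ok=c["range_z"]>0
# plate upper face near free end, outside fingers, as seen by wrist
yy=P[...,1]+.039-.026*(P[...,0]-.504)
m=ok&(abs(yy)>.032)&(abs(yy)<.052)&(P[...,0]>.49)&(P[...,0]<.57)&(P[...,2]>.05)&(P[...,2]<.12)
A=P[m];k=np.polyfit(A[:,0],A[:,2],1); r=abs(A[:,2]-np.polyval(k,A[:,0])); A=A[r<.003]; k=np.polyfit(A[:,0],A[:,2],1); print("angle",np.arctan(-k[0]),len(A),m.sum(),A.min(0),A.max(0))
edges(P,ok,.026,.05); edges(P,ok,.0595,.068)
a=P[:,318]; m=ok[:,318]&(abs(a[:,0]-.487)<.03)&(a[:,2]>.022); print([x.round(4).tolist() for x in a[m][::6]])
```

```text
[-2.25601329  5.60497073 16.40456467] [ 0.52687467 -0.03865949  0.07266905]
angle 0.295498497326086 5166 8172 [ 0.49813542 -0.09099391  0.07164504] [0.56997221 0.0143916  0.094514  ]
z 0.026 0.05 face x 0.4885 y [-0.0585 -0.0206] mid -0.0395 width 0.0379
z 0.0595 0.068 face x 0.4885 y [-0.0587 -0.0207] mid -0.0397 width 0.0380
[[0.4884, -0.0396, 0.0228], [0.4886, -0.0396, 0.042], [0.4885, -0.0396, 0.0601], [0.4897, -0.0396, 0.0701], [0.4929, -0.0395, 0.0706], [0.4966, -0.0394, 0.0691], [0.4969, -0.0394, 0.0803], [0.4993, -0.0394, 0.0834], [0.5009, -0.0393, 0.0885], [0.502, -0.0393, 0.0949], [0.5052, -0.0392, 0.0947], [0.5086, -0.0391, 0.0939], [0.5122, -0.0391, 0.0926], [0.5141, -0.039, 0.096], [0.5161, -0.039, 0.099], [0.5166, -0.039, 0.119], [0.5169, -0.039, 0.1246], [0.4985, -0.0395, 0.2162], [0.4984, -0.0395, 0.2181], [0.4986, -0.0395, 0.2196], [0.4994, -0.0395, 0.2204], [0.5004, -0.0395, 0.221], [0.502, -0.0394, 0.2209], [0.5036, -0.0394, 0.2208]]
```

Contact: the motion stalled at 16 N with the roller on the stack, and the stack did not move. I'm relaxing, releasing and retreating.

Emit:
carry_out(motion="0.0003 0 0.0009 0 0 0 255; 0 0 0 0 0 0 255; 0 0 0 0 0 0 200; 0 0 0 0 0 0 120; 0 0 0 0 0 0 80; 0 0 0 0 0 0 80; 0 0 0 0 0 0 80; 0 0 0 0 0 0 80; 0 0 0.02 0 0 0 80; 0 0 0.03 0 0 0 80; 0 0 0.03 0 0 0 80; 0 0 0.03 0 0 0 80; -0.01 0 0.01 0 0 0 80; -0.01 0 0 0 0 0 80; 0 0 0 0 0 0 80; 0 0 0 0 0 0 80")

```text
time_s: 24.75
ee_pos: [0.506, -0.0391, 0.1918]
eef_rot: [3.141, 0.003, -3.117]
force: [0.3, -0.7, -0.0]
grip_width: 0.0646
grip_force: 0.0
```

Run:
```python
from h import *
o=ctrl.get_obs(); print(o['time_s'],o['force'],o['ee_pos'],o["grip_width"])
c=ctrl.camera("wrist"); P=cloud(c); ok=c["range_z"]>0
edges(P,ok,.026,.05); edges(P,ok,.0595,.068)
a=P[:,318]; m=ok[:,318]&(abs(a[:,0]-.5)<.05)&(a[:,2]>.022)&(a[:,2]<.15); print([x.round(4).tolist() for x in a[m][::6]])
k=np.nonzero(m&(a[:,2]>.065)&(a[:,2]<.1))
yy=P[...,1]+.039-.026*(P[...,0]-.504)
m=ok&(abs(yy)>.049)&(abs(yy)<.0535)&(P[...,0]>.505)&(P[...,0]<.62)&(P[...,2]>.04)&(P[...,2]<.11)
A=P[m];k=np.polyfit(A[:,0],A[:,2],1);r=abs(A[:,2]-np.polyval(k,A[:,0]));A=A[r<.003];k=np.polyfit(A[:,0],A[:,2],1);print("angle",np.arctan(-k[0]),len(A),m.sum())
c=ctrl.camera("top"); P=cloud(c); ok=c["range_z"]>0
blk(P,ok,.5616,.2284,.018,.03)
cv2.imwrite("pics/t11.png",np.hstack([c["pixels"][130:330,120:460]])[...,::-1])
```

```text
24.75 [ 0.32912063 -0.72257166 -0.02648791] [ 0.50601444 -0.03909917  0.19178206] 0.06463765368181915
z 0.026 0.05 face x 0.4885 y [-0.059  -0.0208] mid -0.0399 width 0.0382
z 0.0595 0.068 face x 0.4885 y [-0.059  -0.0208] mid -0.0399 width 0.0382
[[0.4884, -0.0395, 0.0274], [0.4886, -0.0395, 0.0559], [0.491, -0.0394, 0.0696], [0.496, -0.0393, 0.07], [0.4983, -0.0392, 0.0819], [0.5009, -0.0392, 0.0915], [0.5049, -0.0391, 0.0948], [0.5101, -0.039, 0.0935], [0.5145, -0.0389, 0.0956], [0.5171, -0.0388, 0.1028], [0.5161, -0.0388, 0.1206], [0.5184, -0.0388, 0.1272], [0.5223, -0.0387, 0.1292], [0.5255, -0.0386, 0.1328], [0.53, -0.0385, 0.133], [0.5352, -0.0384, 0.1316]]
angle 0.35019512922358087 1028 1029
blk 227 [0.5619 0.2282 0.0238] [array([561.6, 228.4]), array([32.3, 40.6]), np.float64(13.4)]
```

The table angle measures 0.350 rad, the stack is aligned on the patch, the middle block hasn't moved, and the robot is clear. I'm handing in.

```bash
python3 -c "
from station import ctrl
print(ctrl.hand_in())"
```

```text
the job is handed in; nothing more can be done
None
```

The job is handed in (no verdict returned): the roller rests on the tall-plus-thin stack centred on the landing patch, the table top measures 0.350 rad (20°), the middle block has not moved, and the arm was clear after about 25 s of the 72 s allowed.

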